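# Hang the big J-hook from the revolving bin on the tool rail

### The job

Turn the revolving parts bin until the big J-hook stands in the opening of the clear cover, take the hook out and hang it on the rail's free stud: large end of its keyhole over the stud head, flat to the rail, then slide it fully down so that it locks, and let go. Feel for the stud and press gently, do not force the hook against the rail; leave the other hangers in the bin and everything else on the bench where it is.

Things in the scene. Friction and masses are not known exactly. Their poses are not given: they have to be found in the camera images.
- cover: Revolving bin's housing, fixed: round base 320 mm across, clear plastic cover, its top 115 mm above the bench. Origin on the turning axis at bench level. Closed all round but for one wedge-shaped opening (top and side): 36 degrees either side of this body's -x axis, reaching in to 20 mm from the axis. Hangers come out only there.
- knob (a point): Black bar knob on the axis above the cover: 64 mm long (its x), 18 thick (y), 116 to 152 mm above the bench; point at 144 mm. Fast to the grey tray of four bays 90 degrees apart; turns either way over a full turn, friction 0.15 N m, stays put. Big hook's bay lies along this point's -x; seen from above the peg's is next counter-clockwise, the ring's opposite, the small hook's next clockwise.
- hook_center (a point): Big J-hook, aluminium, 0.13 to 0.22 kg. Point: half-way along it and half-way up its plate. Own axes: plate at x 29 to 35 mm, 44 wide (y), 85 high, underside at z -42.5; foot bar 30 wide, 8 thick; keyhole through the plate. Stands upright in its bay, loose, on the tray floor 18 mm above the bench, about 85 mm from the axis, tip (-x) outwards.
- hook_tip (a point): Big hook's upright front tip, the part to grip: 22 mm wide (y), 10 mm thick (x), rising 67 mm from the foot bar; the point is in its middle 12 mm below its top, 20.5 mm above and 30 mm in front (-x) of hook_center. Nothing stands within 45 mm of its two sides.
- slot_end (a point): Big hook's keyhole: the point, in the back face of the plate (35 mm behind hook_center), where the middle of the stud's neck lies once the hook has slid fully down, 4 mm under the end of the 10 mm wide slot, 28.5 mm above hook_center. The slot widens downwards by a taper to the round large end, 20 mm across, centre 21 mm below this point. Axes as hook_center.
- rail: Tool rail, fixed: slotted aluminium bar 45 mm deep, 90 high, 350 long on two legs, top 182.5 mm above the bench. Its flat front face is this body's plane x = 0 and looks along -x; y runs along the rail. Origin at bench level below stud_zone. Another peg hanger already hangs on it at y = -155 mm, standing out 72 mm.
- stud_zone (a point): Point in the rail's front face, 160 mm above the bench; axes as the rail's. The free stud stands out (-x) at this height, but clamped anywhere within 10 mm either side along y: see or feel for it. Neck 8 mm thick, 8.5 long; head 16 mm across, bevelled, front 13.5 mm off the face: a plate on the head stops there, one over it goes flat to the face.
- peg_hanger_center (a point): Hanger in the bin, leave it there: the same plate with a straight round peg 64 mm long, no upturned tip; the point is its centre, 42.5 mm above its underside.
- ring_hanger_center (a point): Hanger in the bin, leave it there: the same plate with a flat ring 55 mm across; the point is its centre, 42.5 mm above its underside.
- small_hook_center (a point): Hanger in the bin, leave it there: a small J-hook, plate 30 mm wide and 56 mm high, 48 mm long in all; the point is its centre, 28 mm above its underside.
- wire_brush: Bystander: wooden-backed wire brush, 275 mm long along x, 35 mm high.
- ground_clamp: Bystander: cast C-shaped ground clamp lying flat, about 110 by 150 mm, 24 mm high.
- wrench: Bystander: wrench, 150 mm long along x.
- cleaner_can: Bystander: upright can, 60 mm across, 160 mm high.
- tape_roll: Bystander: roll of black tape lying flat, 82 mm across, 19 mm high.
Things that resemble listed ones, but are neither listed nor needed, are in the scene too. What is shaped like the part that bears ring_hanger_center but green or turquoise is not meant.

How it is judged (in metres and radians):
On the way:
1. the big hook stands in the opening of the cover, still in its bay (x of hook_center in the frame of cover below -0.065 m and y of hook_center in the frame of cover between -0.02 and 0.02 m and z of hook_center in the frame of cover below 0.075 m), for 0.2 s.
At the end, for the whole second after the job is handed in: The big hook hangs at rest on the free stud, released: back flat to the rail (within 5 mm), the end of its slot down on the stud's neck (within 4 mm in height), upright and square to the rail within 8 degrees; the other three hangers are still in the bin (x of slot_end in the frame of stud_zone between -0.005 and 0.003 m and y of slot_end in the frame of stud_zone between -0.014 and 0.014 m and z of slot_end in the frame of stud_zone between -0.004 and 0.003 m and angle between hook_center's own z axis and vertical below 0.14 rad and angle between the x axis of hook_center and the x axis of rail, either way round below 0.15 rad and linear speed of big_hook below 0.02 m/s and horizontal distance between each of peg_hanger_center, ring_hanger_center, small_hook_center and cover below 0.13 m); the robot touches nothing.
It fails at once if the hook is forced against the rail or its stud (over 50 N) (contact force between big_hook and rail above 50 N).
It fails at once if another hanger is lifted out of its bay (height (world z) of any of peg_hanger_center, ring_hanger_center above 0.1005 m or height (world z) of small_hook_center above 0.086 m).
It fails at once if something else on the bench is pushed away (over 30 mm) or the can tipped (distance of any of wire_brush, ground_clamp, wrench, cleaner_can, tape_roll from where it was at the start of the episode above 0.03 m or angle between cleaner_can's own z axis and vertical above 0.5 rad).
It also fails if it takes over 72 s, if anything falls off the work surface, if the arm or the gripper's body presses on something with over 40 N, if the wrist force passes 120 N, or if a joint passes its speed limit or range.

### The arm

A 7-joint arm with a two-finger parallel gripper is mounted at the origin on the work surface. World frame = base frame: x ahead of the robot, y to its left, z up, the work surface at z = 0. Lengths are in m, angles in degrees, forces in N, time in s.
With the tool pointing down it reaches from about 0.425 to 0.875 m from the base axis. Payload 4.7 kg.
Tool frame: the origin (TCP) lies on the centre line of the jaws, within the pads' length; the fingertips stand 11 mm ahead of it and the grasp point (between the pads) lies 8 mm behind it; z points along the fingers, y is the direction in which the jaws open and shut (so a half turn about z gives the same grasp; the last joint's range is limited). The gripper opens to 87 mm and grips with 3 to 60 N. Pads are 19 mm wide; open, the fingers measure 117 mm over their backs; the gripper's body (75 mm by 190 mm) begins 51 mm behind the grasp point.
Start: joints at [76.667, 18.392, -4.016, 83.108, 1.295, 78.541, -3.26], TCP at [0.159, -0.63, 0.234] pointing down, gripper open.
Joint ranges: [-163.93, 163.93], [-17.29, 119.83], [-79.2, 71.16], [3.27, 140.29], [-89.18, 269.18], [5.43, 117.66], [-154.24, 154.24]. Speed limits (degrees/s): [147.25, 147.25, 180, 180, 180, 180, 180].

### API

Orientations are given as [roll, pitch, yaw] about the fixed x, y, z axes, in that order (R = Rz(yaw) Ry(pitch) Rx(roll)).
In Python, from cell import env gives the robot as it stands.
- The arm moves only by the tool servo_tool, never from a script. Its argument "moves" is text: rows parted by semicolons, each of 7 numbers parted by spaces: the shift along the tool's x, y, z as a fraction of full scale, then the turn, a rotation vector about the tool's x, y, z as a fraction of full scale, then the gripper's target within -1 to 1 (shut at 1, half-way at 0, fully open at -1). A call has 1 to 20 rows; each row shifts and turns the pose as measured when the row begins, along the tool's axes as they then stand; what a row does not reach is not made up. Full scale, the value 1, is 1000 mm for a shift and 0.5 rad for a turn. A row lasts 1/12 s, in which the tool goes at most 41.7 mm and 7.16 degrees, less where a joint would pass 70% of its speed; a pose out of reach is approached as far as the arm can. A call with a number of a shift or a turn outside -1 to 1 is refused whole. A call with a gripper value outside its range is refused whole. The fingers move at their own pace and stop on an object; "squeeze" is the grip in N (left out, the last holds). Time passes only in rows, so rows that do not move let the fingers close. It gives the time, the measured TCP pose, the force and the opening at its end, in the units of the state.
- env.get_obs(): the state, without advancing time (a new reading comes with each control period).
- env.read_camera(name): name is "side" or "top" or "wrist"; returns a dict with "img" (384x512x3 uint8, red, green, blue), "range_z" (384x512 float32, m along the optical axis (not along the pixel's ray), 0 where there is no reading), "mtx" (3x3 intrinsics, pixels), "k1" (the pictures are not rectified: a ray, as slopes to the right and down, at radius r is drawn at 1 + k1 r^2 times it, then the intrinsics apply), "T" (4x4, takes a point from camera to world coordinates); the wrist camera has in their place "hand_eye" (4x4, takes a point from camera to tool coordinates, whose origin is the TCP and whose axes are the flange's). Camera axes: x right, y up, looking along -z (the intrinsics and any distortion apply to the point x, -y, -z); pixel columns grow to the right and rows downward; lengths in m; the calibration is good to about 2 mm. A picture is of the moment at which its call begins: read the wrist's pose just before it.
- env.sign_off(): hands the job in, once; it reports no verdict.
The state is a dict: "time_s": time; "qpos": joint angles; "joint_velocities": joint speeds; "effort": joint torques, N m; "tool_pos": TCP position; "tool_rot": TCP orientation; "force": force on the tool from outside, world axes, zero at the start; "wrist_torque": the same for the moment, N m; "grip_width": finger opening in m.
Only numpy, scipy, OpenCV 4.12 (cv2) and the standard library are available. Lean on these libraries where they do the work, as an engineer would, in place of code of your own. Each camera call takes 0.05 s, during which the arm holds its last target.

## Working session

There is one attempt and no reset: what is moved stays moved. The work goes in short steps, Python scripts to look and compute and a tool call to move; the robot and the scene stay as the last step left them, time stands still between calls to the robot, and variables do not carry over. Pictures are saved under pics/ and viewed, and the job is handed in when it is done.

Besides the shell and the picture viewer there is one more tool, called by a JSON object that holds its "fn" and its "kwargs". servo_tool: Moves the arm, as the interface text tells. Its arguments: {"type":"object","properties":{"moves":{"type":"string"},"squeeze":{"type":"number"}},"required":["moves"]}

```bash
ls; mkdir -p pics
python3 - <<'E'
from cell import env
import cv2,numpy as np
o=env.get_obs(); print(o)
for n in ["side","top","wrist"]:
    c=env.read_camera(n); cv2.imwrite(f"pics/{n}0.png",c["img"][:,:,::-1]); np.savez(f"{n}0.npz",**c)
    print(n,c["mtx"].tolist(),c["k1"],c.get("T",c.get("hand_eye")).round(4).tolist())
E
```

```text
pics
{'time_s': 0.0, 'qpos': array([76.66685856, 18.43932406, -4.01680325, 83.17735661,  1.29683704,
       78.53965108, -3.26053478]), 'joint_velocities': array([-0.12290775, -0.03475991,  0.01888901,  0.01749076, -0.03181407,
        0.04557953, -0.0420413 ]), 'effort': array([-2.30766454e-04, -4.91282701e+01, -4.03702240e-01, -3.12526023e+01,
       -6.39276858e-02,  4.38099552e-02,  1.71464258e-04]), 'tool_pos': array([ 0.1586214 , -0.6297855 ,  0.23243717]), 'tool_rot': array([-1.79889022e+02,  7.21899720e-03,  1.41439913e+01]), 'force': array([-0.09109651,  1.20022754, -0.37287397]), 'wrist_torque': array([-0.00469529,  0.02118076, -0.01017866]), 'grip_width': 0.08700721717725465}
side [[346.7582515002273, 0.0, 251.46705419441759], [0.0, 346.7582515002273, 184.29203755364267], [0.0, 0.0, 1.0]] 0.027501192797274265 [[-0.82, 0.3793, -0.4287, 0.0468], [-0.5722, -0.5623, 0.597, 0.5684], [-0.0147, 0.7348, 0.6781, 0.8161], [0.0, 0.0, 0.0, 1.0]]
top [[373.270688546875, 0.0, 260.7057436985731], [0.0, 373.270688546875, 196.62228540315382], [0.0, 0.0, 1.0]] -0.004061562486703054 [[0.0118, 0.9851, -0.1718, 0.3498], [-0.9999, 0.0128, 0.0047, -0.0767], [0.0068, 0.1718, 0.9851, 1.0895], [0.0, 0.0, 0.0, 1.0]]
wrist [[339.41235759546703, 0.0, 262.70820357045125], [0.0, 339.41235759546703, 189.814937120216], [0.0, 0.0, 1.0]] -0.08613332444456447 [[-0.0001, 0.9631, 0.2692, 0.0733], [1.0, 0.0003, -0.0006, 0.0004], [-0.0006, 0.2692, -0.9631, -0.1513], [0.0, 0.0, 0.0, 1.0]]
```

View pics/side0.png

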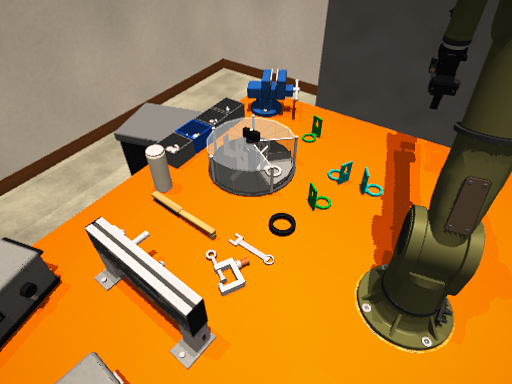

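View pics/top0.png

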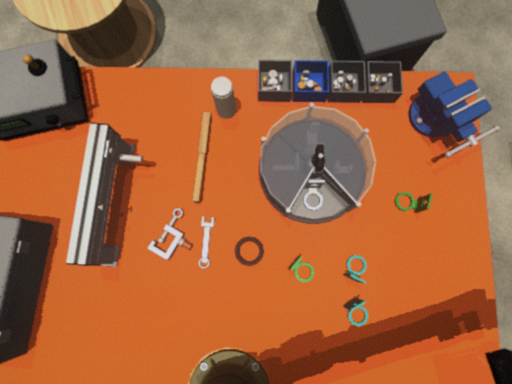

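View pics/wrist0.png

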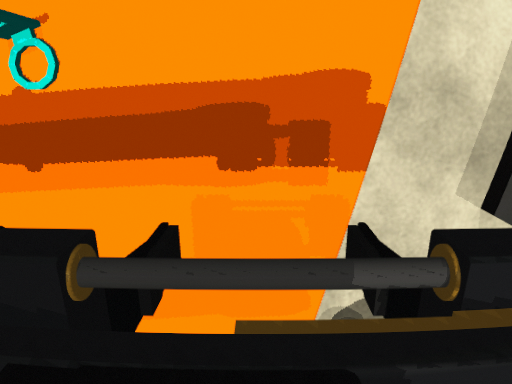

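Run:
```python
import cv2,numpy as np
im=cv2.imread("pics/top0.png")
a=im[95:230,250:385]; b=im[115:275,60:165]
cv2.imwrite("pics/crA.png",cv2.resize(a,None,fx=4.4,fy=4.4,interpolation=cv2.INTER_CUBIC))
cv2.imwrite("pics/crB.png",cv2.resize(b,None,fx=3.7,fy=3.7,interpolation=cv2.INTER_CUBIC))
im=cv2.imread("pics/side0.png")
cv2.imwrite("pics/crC.png",cv2.resize(im[105:205,195:310],None,fx=5,fy=5,interpolation=cv2.INTER_CUBIC))
```

```text
(no output)
```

View pics/crA.png

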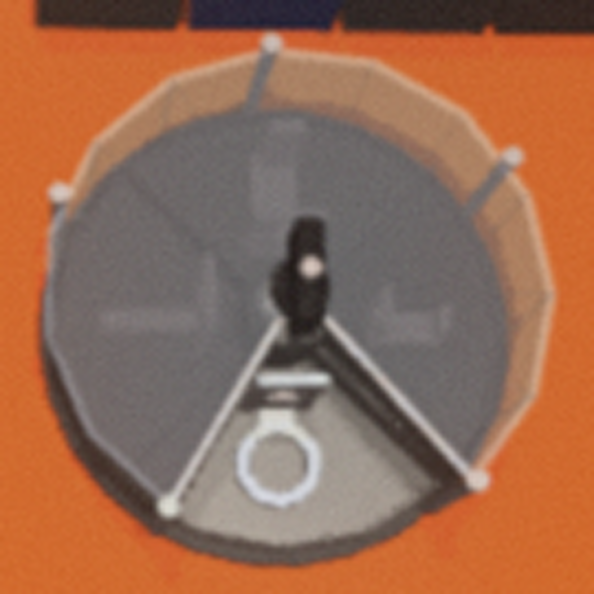

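View pics/crB.png

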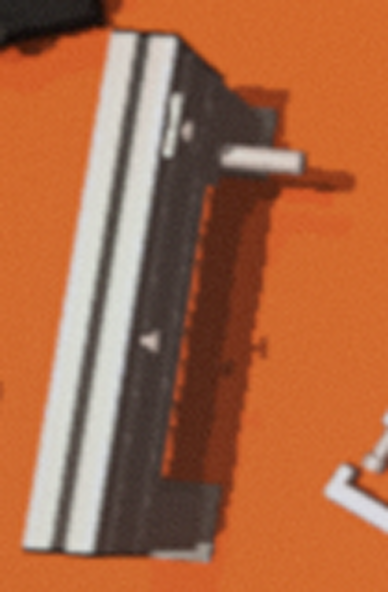

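View pics/crC.png

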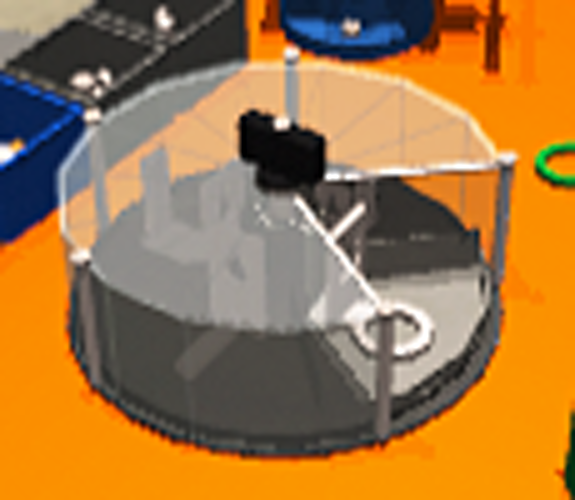

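```bash
cat > h.py <<'E'
import numpy as np,cv2
from scipy.spatial.transform import Rotation as R
def load(n):
    return dict(np.load(n,allow_pickle=True))
def ray(c,uv,T=None):
    T=c["T"] if T is None else T
    uv=np.atleast_2d(np.array(uv,float))
    d=cv2.undistortPoints(uv[:,None],c["mtx"].astype(float),np.array([float(c["k1"]),0,0,0]))[:,0]
    v=np.c_[d[:,0],-d[:,1],-np.ones(len(d))]@T[:3,:3].T
    return T[:3,3],v
def onz(c,uv,z,T=None):
    o,v=ray(c,uv,T); return o+v*((z-o[2])/v[:,2])[:,None]
def proj(c,P,T=None):
    T=c["T"] if T is None else T
    p=(np.atleast_2d(P)-T[:3,3])@T[:3,:3]
    x=p[:,0]/-p[:,2];y=-p[:,1]/-p[:,2];r=x*x+y*y;s=1+float(c["k1"])*r
    m=c["mtx"];return np.c_[m[0,0]*x*s+m[0,2],m[1,1]*y*s+m[1,2]]
def wT(obs,c):
    T=np.eye(4);T[:3,:3]=R.from_euler('xyz',obs["tool_rot"],degrees=True).as_matrix();T[:3,3]=obs["tool_pos"]
    return T@c["hand_eye"]
E
python3 - <<'E'
from h import *
c=load("top0.npz")
A=lambda p:np.array(p)/4.4+[250,95]-0.4
posts=A([(169,506),(479,480),(513,156),(271,42),(60,191)])
P=onz(c,posts,0.117);print(P.round(4))
# circle
x,y=P[:,0],P[:,1];s=np.linalg.lstsq(np.c_[2*x,2*y,np.ones(5)],x*x+y*y,rcond=None)[0]
print("center",s[:2],np.sqrt(s[2]+s[0]**2+s[1]**2))
print("knob dot",onz(c,A([(311,267)]),0.153))
d=P[:2,:2]-s[:2];print("post ang",np.degrees(np.arctan2(d[:,1],d[:,0])))
print("ring",onz(c,A([(280,462)]),0.05))
print("ring plate top",onz(c,A([(258,381),(328,381)]),0.103))
print("knob ends",onz(c,A([(308,220),(308,331)]),0.152))
B=lambda p:np.array(p)/3.7+[60,115]-0.4
print("rail top front edge",onz(c,B([(176,38),(96,552)]),0.1825))
print("rail back",onz(c,B([(110,34),(25,548)]),0.1825))
print("stud",onz(c,B([(148,341)]),0.160),onz(c,B([(158,341)]),0.160))
print("peg end",onz(c,B([(302,162)]),0.12))
# range check of knob and ring etc
for n,p in [("knob",A((311,250))),("ring",A((245,480))),("railtop",B((170,100)))]:
    u,v=np.round(p).astype(int);print(n,c["range_z"][v-1:v+2,u-1:u+2].round(3).tolist())
E
```

```text
[[ 0.4857 -0.1536  0.117 ]
 [ 0.5038 -0.3398  0.117 ]
 [ 0.7081 -0.3678  0.117 ]
 [ 0.781  -0.218   0.117 ]
 [ 0.6813 -0.0863  0.117 ]]
center [ 0.62270869 -0.23401917] 0.15894416775171114
knob dot [[ 0.62428215 -0.23481261  0.153     ]]
post ang [ 149.57882608 -138.3333564 ]
ring [[ 0.52451194 -0.23022647  0.05      ]]
ring plate top [[ 0.5659165  -0.20948855  0.103     ]
 [ 0.56649111 -0.2525775   0.103     ]]
knob ends [[ 0.65349116 -0.23365241  0.152     ]
 [ 0.58561628 -0.23260325  0.152     ]]
rail top front edge [[0.6884165  0.31214543 0.1825    ]
 [0.33988798 0.33500285 0.1825    ]]
rail back [[0.6906867  0.35776335 0.1825    ]
 [0.34185503 0.38098191 0.1825    ]]
stud [[0.48084743 0.32293076 0.16      ]] [[0.4809348  0.31615642 0.16      ]]
peg end [[0.61876164 0.24003823 0.12      ]]
knob [[0.9649999737739563, 0.9649999737739563, 0.9620000123977661], [0.9629999995231628, 0.9620000123977661, 0.9620000123977661], [0.9610000252723694, 0.9639999866485596, 0.9629999995231628]]
ring [[1.0789999961853027, 1.0759999752044678, 1.0729999542236328], [1.0850000381469727, 1.0740000009536743, 1.0740000009536743], [1.0820000171661377, 1.0759999752044678, 1.0750000476837158]]
railtop [[0.9449999928474426, 0.9480000138282776, 0.949999988079071], [0.9470000267028809, 0.9509999752044678, 0.9490000009536743], [0.9480000138282776, 0.9480000138282776, 0.949999988079071]]
```

{"fn": "servo_tool", "kwargs": {"moves": "0.034 -0.017 0 0 0 0 -1;0.034 -0.017 0 0 0 0 -1;0.034 -0.017 0 0 0 0 -1;0.034 -0.017 0 0 0 0 -1;0.034 -0.017 0 0 0 0 -1;0.034 -0.017 0 0 0 0 -1;0.034 -0.017 0 0 0 0 -1;0.034 -0.017 0 0 0 0 -1;0.034 -0.017 0 0 0 0 -1;0.034 -0.017 0 0 0 0 -1;0.034 -0.017 0 0 0 0 -1;0.034 -0.017 0 0 0 0 -1;0.034 -0.017 0 0 0 0 -1;0.034 -0.017 0 0 0 0 -1"}}

```text
time_s: 1.32
tool_pos: [0.5683, -0.2795, 0.2246]
tool_rot: [-179.8, 0.6, 12.7]
force: [0.4, -0.4, 0.9]
grip_width: 0.087
```

{"fn": "servo_tool", "kwargs": {"moves": "0 0 0 0 0 -0.25 -1;0 0 0 0 0 -0.25 -1;0 0 0 0 0 -0.25 -1;0 0 0 0 0 -0.25 -1;0 0 0 0 0 -0.25 -1;0 0 0 0 0 -0.25 -1;0 0 0 0 0 -0.25 -1;0 0 0 0 0 -0.25 -1;0 0 0 0 0 -0.25 -1;0 0 0 0 0 -0.25 -1;0 0 0 0 0 -0.25 -1;0 0 0 0 0 -0.25 -1;0 0 0 0 0 -0.25 -1;0 0 0 0 0 -0.25 -1;0 0 0 0 0 -0.25 -1;0 0 0 0 0 -0.25 -1;0 0 0 0 0 -0.25 -1;0 0 0 0 0 -0.25 -1;0 0 0 0 0 -0.25 -1;0 0 0 0 0 -0.25 -1"}}

```text
time_s: 2.98
tool_pos: [0.574, -0.262, 0.215]
tool_rot: [179.7, -1.4, 156.2]
force: [0.9, -1.1, -0.2]
grip_width: 0.0873
```

Run:
```python
from cell import env
import cv2,numpy as np
o=env.get_obs(); print(o["qpos"],o["tool_pos"],o["tool_rot"],o["joint_velocities"])
c=env.read_camera("wrist"); cv2.imwrite("pics/w1.png",c["img"][:,:,::-1]); np.savez("w1.npz",pos=o["tool_pos"],rot=o["tool_rot"],**c)
```

```text
[ 55.92054992  23.25594385 -44.01094729  84.96454557  15.63663538
  79.64693528  77.31115551] [ 0.57400586 -0.26204081  0.21504149] [179.68612876  -1.41879988 156.24244611] [ 10.0572776    4.1423957  -14.39135169   0.09154445   6.88614903
   1.43652464  80.6450447 ]
```

View pics/w1.png

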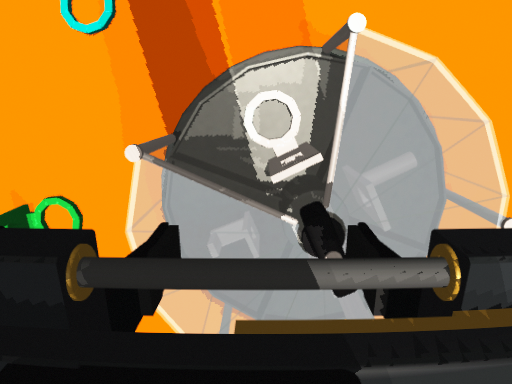

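{"fn": "servo_tool", "kwargs": {"moves": "0 0 0 0 0 -0.25 -1;0 0 0 0 0 -0.25 -1;0 0 0 0 0 -0.2 -1;-0.025 0.014 -0.005 0 0 0 -1;-0.024 0.013 0 0 0 0 -1;0 0 0 0 0 0 -1;0 0 0 0 0 0 -1"}}

```text
time_s: 3.62
tool_pos: [0.623, -0.2414, 0.2159]
tool_rot: [179.2, -1.6, 175.6]
force: [0.6, 0.1, -0.3]
grip_width: 0.0872
```

Run:
```python
from cell import env
import cv2,numpy as np
o=env.get_obs(); print(o["qpos"],o["tool_pos"],o["tool_rot"],o["joint_velocities"].round(1))
c=env.read_camera("wrist"); cv2.imwrite("pics/w2.png",c["img"][:,:,::-1]); np.savez("w2.npz",pos=o["tool_pos"],rot=o["tool_rot"],**c)
```

```text
[ 51.57197018  29.22262697 -46.54664575  78.62220908  20.26763923
  82.57506692  91.12415106] [ 0.62303541 -0.24136394  0.21593107] [179.21549806  -1.59349168 175.55842342] [-2.1  1.6 -0.2 -0.6 -0.6 -1.  -1.9]
```

View pics/w2.png

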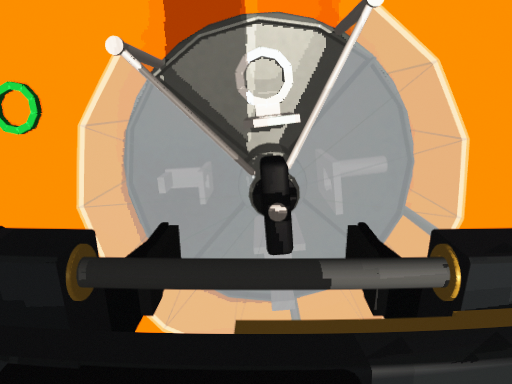

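Run:
```python
from h import *
c=load("w2.npz");o=dict(tool_pos=c["pos"],tool_rot=c["rot"]);T=wT(o,c)
d=onz(c,[(278,212)],0.154,T);print("dot",d)
k=onz(c,[(273,158),(281,252)],0.152,T);print(k,np.degrees(np.arctan2(*(k[0]-k[1])[[1,0]])))
p=onz(c,[(115,46),(374,1)],0.117,T);print(p)
v=p[:,:2]-d[0,:2];print(np.degrees(np.arctan2(v[:,1],v[:,0])),np.linalg.norm(v,axis=1))
q=onz(c,[(254,122),(299,118)],0.103,T);print(q);v=q[0]-q[1];print(np.degrees(np.arctan2(v[1],v[0])))
t=R.from_euler('xyz',c["rot"],degrees=True).as_matrix();print(t.round(4).tolist(),t.T@(d[0]-c["pos"]))
```

```text
dot [[ 0.62330341 -0.23098394  0.154     ]]
[[ 0.58727217 -0.23168027  0.152     ]
 [ 0.65317369 -0.23076311  0.152     ]] -179.20266217015754
[[ 0.50300101 -0.3366177   0.117     ]
 [ 0.48724091 -0.15201734  0.117     ]]
[-138.71464662  149.87040288] [0.16009734 0.15731728]
[[ 0.56568363 -0.24276292  0.103     ]
 [ 0.56531972 -0.20786909  0.103     ]]
-89.40248021257275
[[-0.9966, 0.0778, -0.0267], [0.0774, 0.9969, 0.0158], [0.0278, 0.0137, -0.9995]] [-0.00118573  0.00952079  0.06205822]
```

```bash
cat > d.py <<'E'
import sys
from h import *
from cell import env
def delta(x,y,z,yaw):
    o=env.get_obs();t=R.from_euler('xyz',o["tool_rot"],degrees=True)
    g=R.from_euler('xyz',[180,0,yaw],degrees=True)
    s=t.inv().apply(np.array([x,y,z])-o["tool_pos"])
    r=(t.inv()*g).as_rotvec()/0.5
    print("t",round(o["time_s"],2),"pos",o["tool_pos"].round(4),"rot",o["tool_rot"].round(2),"F",o["force"].round(1),"M",o["wrist_torque"].round(2),"w",round(o["grip_width"],4))
    print("shift",s.round(4),"turn",r.round(4),"q",o["qpos"].round(0))
if __name__=="__main__": delta(*map(float,sys.argv[1:5]))
E
python3 d.py .6235 -.2325 .137 180
```

```text
t 3.67 pos [ 0.6229 -0.2409  0.2157] rot [179.18  -1.59 175.6 ] F [0.  0.1 0.6] M [ 0.11 -0.14  0.03] w 0.087
shift [-0.0021  0.0073  0.0788] turn [ 0.0307 -0.0545 -0.1541] q [ 52.  29. -47.  79.  20.  83.  91.]
```

{"fn": "servo_tool", "kwargs": {"moves": "-0.002 0.007 0 0.031 -0.055 -0.154 -1;0 0 0 0 0 0 -1;0 0 0.03 0 0 0 -1;0 0 0.03 0 0 0 -1;0 0 0 0 0 0 -1;0 0 0 0 0 0 -1"}}

```text
time_s: 4.17
tool_pos: [0.6222, -0.2392, 0.1561]
tool_rot: [-179.7, -0.0, 179.1]
force: [0.8, 0.2, 1.1]
grip_width: 0.0871
```

```bash
python3 d.py .6235 -.2325 .137 180
```

```text
t 4.17 pos [ 0.6222 -0.2392  0.1561] rot [-1.7970e+02 -4.0000e-02  1.7914e+02] F [0.8 0.2 1.1] M [ 0.06 -0.13  0.07] w 0.0871
shift [-0.0012  0.0068  0.0191] turn [-0.0105 -0.0016 -0.0302] q [ 52.  30. -47.  85.  22.  75.  93.]
```

{"fn": "servo_tool", "kwargs": {"moves": "-0.001 0.007 0.019 -0.01 0 -0.03 -1;-0.001 0.006 0.003 0 0 -0.01 -1;0 0.002 0.001 0 0 0 -1;0 0 0 0 0 0 -1"}}

```text
time_s: 4.5
tool_pos: [0.6247, -0.2275, 0.1379]
tool_rot: [-179.8, 0.1, 179.8]
force: [-0.4, -0.8, -0.0]
grip_width: 0.0871
```

```bash
python3 d.py .6235 -.2325 .137 180
```

```text
t 4.5 pos [ 0.6247 -0.2275  0.1379] rot [-1.7981e+02  9.0000e-02  1.7981e+02] F [-0.4 -0.8 -0. ] M [ 0.12 -0.1  -0.04] w 0.0871
shift [ 0.0012 -0.005   0.0009] turn [-0.0068  0.0032 -0.0067] q [ 52.  31. -47.  86.  23.  73.  92.]
```

{"fn": "servo_tool", "kwargs": {"moves": "0.001 -0.005 0.001 0 0 0 -1;0 -0.001 0 0 0 0 -1;0 0 0 0 0 0 1;0 0 0 0 0 0 1;0 0 0 0 0 0 1;0 0 0 0 0 0 1;0 0 0 0 0 0 1;0 0 0 0 0 0 1;0 0 0 0 0 0 1;0 0 0 0 0 0 1", "squeeze": 25}}

```text
time_s: 5.33
tool_pos: [0.6259, -0.236, 0.1426]
tool_rot: [-179.6, 0.5, 179.6]
force: [1.0, -0.2, -0.0]
grip_width: 0.0416
```

```bash
python3 d.py .6235 -.2325 .137 180
```

```text
t 5.33 pos [ 0.6259 -0.236   0.1426] rot [-179.58    0.46  179.65] F [ 1.  -0.2 -0. ] M [ 0.13 -0.18  0.01] w 0.0416
shift [0.0025 0.0035 0.0056] turn [-0.0146  0.016  -0.0124] q [ 52.  31. -46.  86.  23.  73.  93.]
```

{"fn": "servo_tool", "kwargs": {"moves": "0.002 0.003 0.005 0 0 0 1;0 0 0.001 0 0 0 1;0 0 0.001 0 0 0 1;0 0 0.001 0 0 0 1;0 0 0.001 0 0 0 1;0 0 0.001 0 0 0 1"}}

```text
time_s: 5.83
tool_pos: [0.6242, -0.2311, 0.1355]
tool_rot: [-179.6, 0.5, 179.7]
force: [-1.8, 0.5, 5.1]
grip_width: 0.0177
```

```bash
python3 d.py .6235 -.2325 .137 180
```

```text
t 5.83 pos [ 0.6242 -0.2311  0.1355] rot [-179.61    0.49  179.7 ] F [-1.8  0.5  5.1] M [0.44 0.35 0.05] w 0.0177
shift [ 0.0007 -0.0014 -0.0015] turn [-0.0136  0.0172 -0.0105] q [ 52.  31. -46.  87.  23.  72.  92.]
```

{"fn": "servo_tool", "kwargs": {"moves": "0 0 -0.001 0 0 0 1;0 0 0 0 0 0.2 1;0 0 0 0 0 0.25 1;0 0 0 0 0 0.25 1;0 0 0 0 0 0.25 1;0 0 0 0 0 0.25 1"}}

```text
time_s: 6.33
tool_pos: [0.6236, -0.2329, 0.1356]
tool_rot: [-179.9, 0.6, 145.0]
force: [0.4, -0.7, 1.2]
grip_width: 0.0179
```

```bash
python3 d.py .6237 -.2325 .137 5.6
```

```text
t 6.33 pos [ 0.6236 -0.2329  0.1356] rot [-179.86    0.64  145.02] F [ 0.4 -0.7  1.2] M [-0.05  0.04  0.16] w 0.0179
shift [ 0.0001  0.0003 -0.0014] turn [0.0251 0.0159 4.8668] q [ 48.  29. -40.  87.  19.  71.  60.]
```

{"fn": "servo_tool", "kwargs": {"moves": "0 0 0 0 0 0.25 1;0 0 0 0 0 0.25 1;0 0 0 0 0 0.25 1;0 0 0 0 0 0.25 1;0 0 0 0 0 0.25 1;0 0 0 0 0 0.25 1;0 0 0 0 0 0.25 1;0 0 0 0 0 0.25 1;0 0 0 0 0 0.25 1;0 0 0 0 0 0.25 1;0 0 0 0 0 0.25 1;0 0 0 0 0 0.25 1;0 0 0 0 0 0.25 1;0 0 0 0 0 0.25 1"}}

```text
time_s: 7.5
tool_pos: [0.6189, -0.2333, 0.1356]
tool_rot: [179.7, 0.6, 44.8]
force: [-0.7, -0.6, 1.3]
grip_width: 0.0178
```

```bash
python3 d.py .6237 -.2325 .137 5.6
```

```text
t 7.5 pos [ 0.6189 -0.2333  0.1356] rot [179.73   0.58  44.77] F [-0.7 -0.6  1.3] M [0.38 0.28 0.19] w 0.0178
shift [ 0.004   0.0028 -0.0015] turn [0.0161 0.0161 1.3672] q [ 35.  25. -22.  88.  10.  70. -34.]
```

{"fn": "servo_tool", "kwargs": {"moves": "0.001 0 0 0 0 0.25 1;0.001 0 0 0 0 0.25 1;0.001 0 0 0 0 0.25 1;0 0 0 0 0 0.25 1;0 0 0 0 0 0.2 1;0 0 0 0 0 0.08 1;0 0 0 0 0 0 1"}}

```text
time_s: 8.08
tool_pos: [0.618, -0.2316, 0.1356]
tool_rot: [179.6, 0.7, 7.4]
force: [-0.4, -1.9, 1.2]
grip_width: 0.0178
```

```bash
python3 d.py .6237 -.2325 .137 5.6
```

```text
t 8.08 pos [ 0.618  -0.2316  0.1356] rot [179.56   0.68   7.37] F [-0.4 -1.9  1.2] M [ 0.3  -0.07 -0.16] w 0.0178
shift [ 0.0055  0.0017 -0.0014] turn [0.0156 0.0233 0.0618] q [ 30.  24. -16.  88.   8.  70. -70.]
```

{"fn": "servo_tool", "kwargs": {"moves": "0 0 0 0 0 0.06 1;0 0 0 0 0 0.02 1;0 0 0 0 0 0 -1;0 0 0 0 0 0 -1;0 0 0 0 0 0 -1;0 0 0 0 0 0 -1;0 0 0 0 0 0 -1;0 0 -0.03 0 0 0 -1;0 0 -0.04 0 0 0 -1;-0.04 0 -0.04 0 0 0 -1;-0.04 0 -0.02 0 0 0 -1;-0.04 0 0 0 0 0 -1;-0.04 0 0 0 0 0 -1;0 0 0 0 0 0 -1;0 0 0 0 0 0 -1"}}

```text
time_s: 9.33
tool_pos: [0.4646, -0.2427, 0.2593]
tool_rot: [179.8, 1.0, 5.8]
force: [1.1, 0.2, -0.1]
grip_width: 0.0858
```

```bash
cat > snap.py <<'E'
import sys
from cell import env
import cv2,numpy as np
k=sys.argv[1]
o=env.get_obs(); print(round(o["time_s"],2),o["tool_pos"].round(4),o["tool_rot"].round(2),"q",o["qpos"].round(0))
for n in sys.argv[2:]:
    c=env.read_camera(n); cv2.imwrite(f"pics/{n}{k}.png",c["img"][:,:,::-1]); np.savez(f"{n}{k}.npz",pos=o["tool_pos"],rot=o["tool_rot"],**c)
E
python3 snap.py 3 wrist top
```

```text
9.33 [ 0.4646 -0.2427  0.2593] [179.78   1.04   5.84] q [ 38.   4. -14.  98.   2.  80. -61.]
```

View pics/wrist3.png

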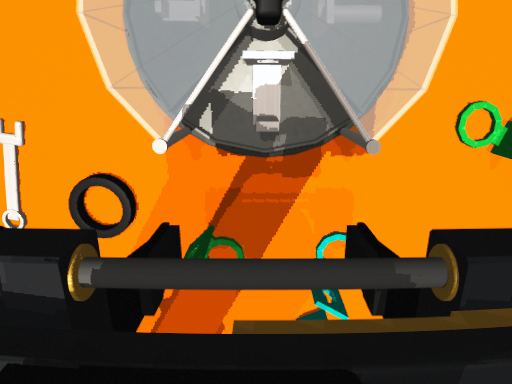

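View pics/top3.png

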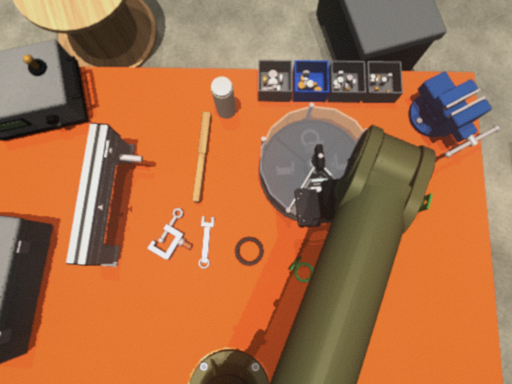

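Run:
```python
import cv2
im=cv2.imread("pics/wrist3.png");cv2.imwrite("pics/crD.png",cv2.resize(im[20:160,200:340],None,fx=4.2,fy=4.2,interpolation=cv2.INTER_NEAREST))
```

```text
(no output)
```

View pics/crD.png

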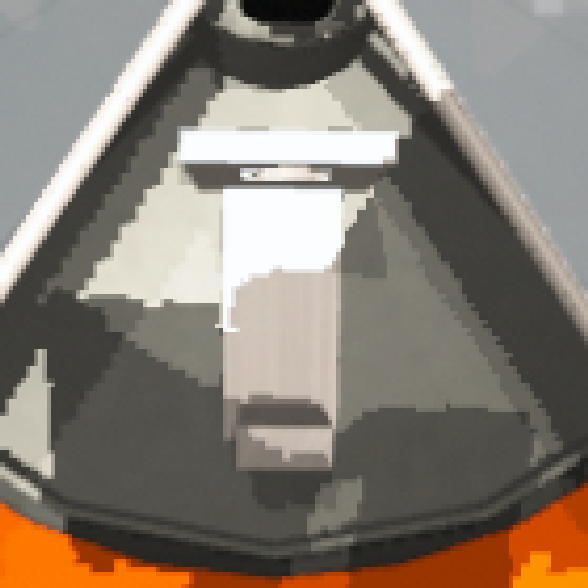

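Run:
```python
from h import *
c=load("wrist3.npz");T=wT(dict(tool_pos=c["pos"],tool_rot=c["rot"]),c)
A=lambda p:np.array(p)/4.2+[200,20]-.4
tip=onz(c,A([(285,448)]),0.093,T);pl=onz(c,A([(287,147),(178,147),(397,147)]),0.103,T)
print(tip,pl);v=pl[0]-tip[0];print(np.degrees(np.arctan2(v[1],v[0])),np.linalg.norm(v)); w=pl[1]-pl[2];print(np.degrees(np.arctan2(w[1],w[0]))-90,np.linalg.norm(w))
ax=np.array([.6237,-.2328]);r=tip[0,:2]-ax;print(np.linalg.norm(r),np.degrees(np.arctan2(r[1],r[0])))
```

```text
[[ 0.50771826 -0.24403764  0.093     ]] [[ 0.56939795 -0.23775256  0.103     ]
 [ 0.56717374 -0.21574986  0.103     ]
 [ 0.57176276 -0.2599732   0.103     ]]
5.818289295942198 0.06280037643062554
5.924331062100265 0.04446080028123786
0.11652488909539613 -174.46580239637458
```

```bash
python3 d.py .508 -.244 .15 5.85
```

```text
t 9.43 pos [ 0.4656 -0.2428  0.259 ] rot [179.8    1.08   5.89] F [ 0.9 -0.   0.1] M [ 0.05 -0.04 -0.05] w 0.0869
shift [0.0441 0.0052 0.1082] turn [0.007  0.0377 0.0015] q [ 38.   4. -14.  98.   2.  80. -61.]
```

{"fn": "servo_tool", "kwargs": {"moves": "0.022 0.003 0 0.007 0.038 0 -0.4;0.022 0.003 0 0 0 0 -0.4;0 0 0.035 0 0 0 -0.4;0 0 0.035 0 0 0 -0.4;0 0 0.035 0 0 0 -0.4;0 0 0 0 0 0 -0.4;0 0 0 0 0 0 -0.4"}}

```text
time_s: 10.02
tool_pos: [0.5235, -0.2403, 0.1499]
tool_rot: [-179.8, -0.5, 6.5]
force: [0.5, -0.5, -0.0]
grip_width: 0.0619
```

```bash
python3 d.py .508 -.244 .073 5.85;python3 snap.py 4 wrist
```

```text
t 10.02 pos [ 0.5235 -0.2403  0.1499] rot [-179.85   -0.46    6.49] F [ 0.5 -0.5 -0. ] M [-0.07 -0.06  0.07] w 0.0619
shift [-0.0165  0.0021  0.0767] turn [-0.0053 -0.0161  0.0225] q [ 36.  13. -15. 100.   3.  67. -64.]
10.02 [ 0.5235 -0.2403  0.1499] [-179.85   -0.46    6.49] q [ 36.  13. -15. 100.   3.  67. -64.]
```

View pics/wrist4.png

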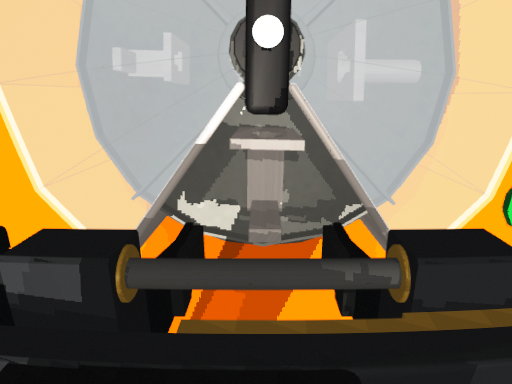

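{"fn": "servo_tool", "kwargs": {"moves": "-0.014 0.002 0.001 -0.005 -0.016 0.02 -0.4;-0.002 0 0 0 0 0 -0.4;0 0 0 0 0 0 -0.4"}}

```text
time_s: 10.32
tool_pos: [0.5089, -0.2445, 0.1526]
tool_rot: [179.9, -0.2, 5.9]
force: [0.4, 0.1, 0.8]
grip_width: 0.0609
```

```bash
python3 d.py .508 -.244 .073 5.85
```

```text
t 10.32 pos [ 0.5089 -0.2445  0.1526] rot [ 1.7989e+02 -1.6000e-01  5.9400e+00] F [0.4 0.1 0.8] M [0.07 0.03 0.01] w 0.0609
shift [-0.0011 -0.0008  0.0796] turn [ 0.0037 -0.0057  0.0033] q [ 36.  12. -15. 101.   3.  67. -64.]
```

{"fn": "servo_tool", "kwargs": {"moves": "-0.002 0 0.025 0 0 0 -0.4;-0.002 0 0.025 0 0 0 -0.4;-0.002 0 0.022 0 0 0 -0.4;0 0 0 0 0 0 -0.4;0 0 0.001 0 0 0 -0.4"}}

```text
time_s: 10.73
tool_pos: [0.5088, -0.2502, 0.0889]
tool_rot: [179.2, -1.1, 5.8]
force: [0.1, -0.6, 0.4]
grip_width: 0.061
```

```bash
python3 d.py .508 -.244 .073 5.85
```

```text
t 10.73 pos [ 0.5088 -0.2502  0.0889] rot [179.19  -1.11   5.76] F [ 0.1 -0.6  0.4] M [ 0.01 -0.05 -0.02] w 0.061
shift [-0.0004 -0.0065  0.0158] turn [ 0.0284 -0.0387 -0.0035] q [ 36.  15. -15. 105.   5.  59. -64.]
```

{"fn": "servo_tool", "kwargs": {"moves": "-0.001 -0.006 0.014 0.028 -0.039 0 -0.4;0 -0.001 0.003 0 0 0 -0.4;0 0 0.001 0 0 0 -0.4;0 0 0.001 0 0 0 -0.4"}}

```text
time_s: 11.07
tool_pos: [0.5106, -0.2444, 0.0736]
tool_rot: [179.8, -0.3, 5.7]
force: [0.2, 0.0, 0.6]
grip_width: 0.0608
```

```bash
python3 d.py .508 -.244 .073 5.85
```

```text
t 11.07 pos [ 0.5106 -0.2444  0.0736] rot [179.82  -0.27   5.71] F [0.2 0.  0.6] M [0.02 0.04 0.  ] w 0.0608
shift [-0.0025 -0.0007  0.0006] turn [ 0.0062 -0.0096 -0.0048] q [ 36.  16. -15. 105.   5.  58. -65.]
```

Close on the tip.

{"fn": "servo_tool", "kwargs": {"moves": "-0.002 0 0.001 0.006 -0.01 0 1;0 0 0.001 0 0 0 1;0 0 0.001 0 0 0 1;0 0 0.001 0 0 0 1;0 0 0.001 0 0 0 1;0 0 0.001 0 0 0 1;0 0 0.001 0 0 0 1;0 0 0.001 0 0 0 1;0 0 0 0 0 0 1", "squeeze": 45}}

```text
time_s: 11.82
tool_pos: [0.5099, -0.245, 0.0681]
tool_rot: [179.9, -0.1, 5.7]
force: [-0.7, -0.4, -2.1]
grip_width: 0.0218
```

```bash
python3 d.py .508 -.244 .073 5.85
```

```text
t 11.82 pos [ 0.5099 -0.245   0.0681] rot [ 1.799e+02 -1.000e-01  5.740e+00] F [-0.7 -0.4 -2.1] M [0.05 0.06 0.03] w 0.0218
shift [-0.0017 -0.0012 -0.0049] turn [ 0.0034 -0.0035 -0.0038] q [ 36.  17. -15. 106.   5.  58. -65.]
```

{"fn": "servo_tool", "kwargs": {"moves": "0 0 -0.015 0 0 0 1;0 0 -0.025 0 0 0 1;0 0 -0.035 0 0 0 1;0 0 -0.035 0 0 0 1;0 0 -0.035 0 0 0 1;0 0 -0.02 0 0 0 1;0 0 0 0 0 0 1"}}

```text
time_s: 12.4
tool_pos: [0.5051, -0.2432, 0.233]
tool_rot: [-179.7, 0.6, 5.8]
force: [0.9, -0.7, -1.3]
grip_width: 0.0217
```

```bash
python3 d.py .477 .2 .23 86.2; python3 snap.py 5 side
```

```text
t 12.4 pos [ 0.5051 -0.2432  0.233 ] rot [-179.65    0.64    5.76] F [ 0.9 -0.7 -1.3] M [ 0.01 -0.06 -0.01] w 0.0217
shift [ 0.0165 -0.4438  0.0055] turn [-0.0257  0.01   -2.808 ] q [ 37.   9. -15.  95.   2.  77. -63.]
12.4 [ 0.5051 -0.2432  0.233 ] [-179.65    0.64    5.76] q [ 37.   9. -15.  95.   2.  77. -63.]
```

View pics/side5.png

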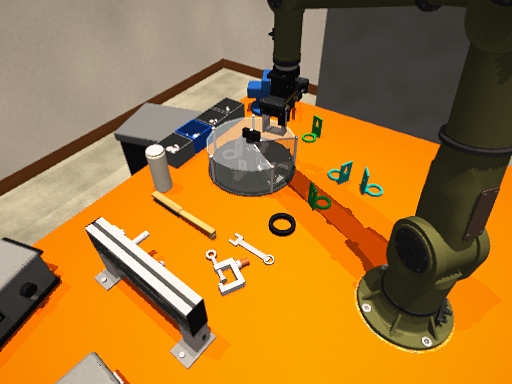

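{"fn": "servo_tool", "kwargs": {"moves": "0.001 -0.02 0 -0.02 0.01 0 1;0.001 -0.035 0 0 0 0 1;0.001 -0.035 0 0 0 0 1;0.001 -0.035 0 0 0 0 1;0.001 -0.035 0 0 0 0 1;0.001 -0.035 0 0 0 0 1;0.001 -0.035 0 0 0 0 1;0.001 -0.035 0 0 0 0 1;0.001 -0.035 0 0 0 0 1;0.001 -0.035 0 0 0 0 1;0.001 -0.025 0 0 0 0 1;0 0 0 0 0 0 1"}}

```text
time_s: 13.45
tool_pos: [0.4638, 0.1278, 0.2007]
tool_rot: [-179.8, 2.7, 5.2]
force: [-0.6, 0.1, -2.0]
grip_width: 0.021
```

{"fn": "servo_tool", "kwargs": {"moves": "0 0 0 0 0 -0.15 1;0 0 0 0 0 -0.25 1;0 0 0 0 0 -0.25 1;0 0 0 0 0 -0.25 1;0 0 0 0 0 -0.25 1;0 0 0 0 0 -0.25 1;0 0 0 0 0 -0.25 1;0 0 0 0 0 -0.25 1;0 0 0 0 0 -0.25 1;0 0 0 0 0 -0.25 1;0 0 0 0 0 -0.25 1;0 0 0 0 0 0 1;0 0 0 0 0 0 1"}}

```text
time_s: 14.53
tool_pos: [0.4463, 0.121, 0.1704]
tool_rot: [-174.9, 1.1, 81.4]
force: [-0.2, -0.2, -2.3]
grip_width: 0.0214
```

```bash
python3 d.py .477 .2 .165 86.2; python3 snap.py 6 wrist top
```

```text
t 14.53 pos [0.4463 0.121  0.1704] rot [-174.86    1.14   81.43] F [-0.2 -0.2 -2.3] M [-0.09 -0.21  0.04] w 0.0214
shift [0.0828 0.0189 0.002 ] turn [-0.1811  0.0322 -0.1683] q [ 18.   4. -37. 108.   1.  73. -28.]
14.53 [0.4463 0.121  0.1704] [-174.86    1.14   81.43] q [ 18.   4. -37. 108.   1.  73. -28.]
```

View pics/wrist6.png

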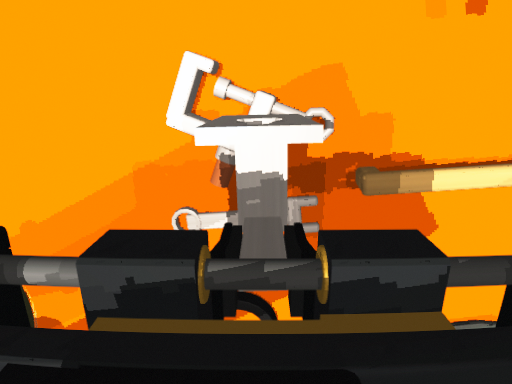

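View pics/top6.png

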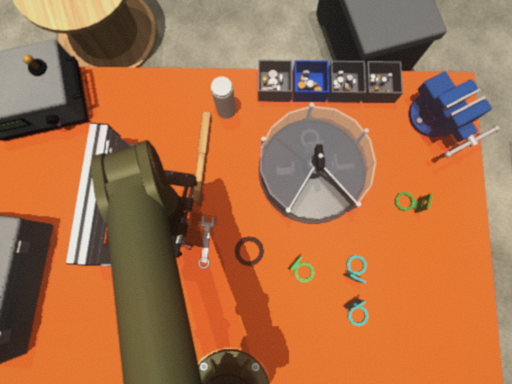

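```bash
python3 d.py .474 .205 .165 86.2
```

```text
t 14.63 pos [0.4464 0.1211 0.1707] rot [-174.87    1.14   81.44] F [ 0.5 -0.8 -1.9] M [-0.04 -0.27  0.03] w 0.0216
shift [0.0872 0.0151 0.0027] turn [-0.1806  0.0322 -0.1677] q [ 18.   4. -37. 108.   1.  73. -28.]
```

{"fn": "servo_tool", "kwargs": {"moves": "0 0 0 -0.18 0.032 -0.168 1;0.02 0.004 0.002 0 0 0 1;0.025 0.004 0.002 0 0 0 1;0.02 0.004 0 0 0 0 1;0 0 0 0 0 0 1;0 0 0 0 0 0 1"}}

```text
time_s: 15.13
tool_pos: [0.4595, 0.1835, 0.1633]
tool_rot: [180.0, 0.3, 85.5]
force: [0.1, -0.5, -2.1]
grip_width: 0.0217
```

```bash
python3 d.py .475 .215 .165 86.2; python3 snap.py 7 wrist side
```

```text
t 15.13 pos [0.4595 0.1835 0.1633] rot [179.97   0.28  85.51] F [ 0.1 -0.5 -2.1] M [-0.09 -0.11  0.03] w 0.0217
shift [ 0.0326  0.013  -0.0019] turn [ 0.001   0.0097 -0.0242] q [ 14.   5. -41. 109.   4.  68. -32.]
15.13 [0.4595 0.1835 0.1633] [179.97   0.28  85.51] q [ 14.   5. -41. 109.   4.  68. -32.]
```

View pics/wrist7.png

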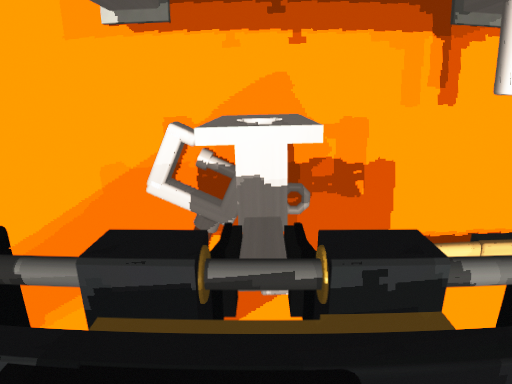

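View pics/side7.png

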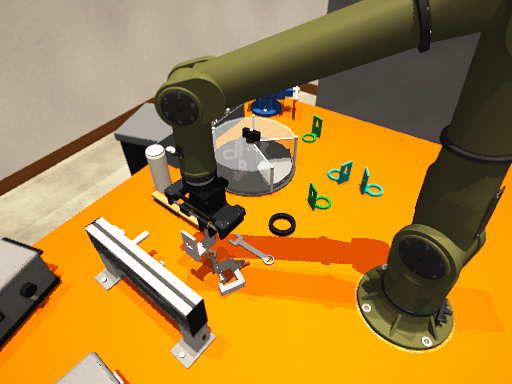

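```bash
python3 d.py .475 .233 .161 86.2
```

```text
t 15.23 pos [0.4597 0.1829 0.1634] rot [179.95   0.26  85.47] F [ 0.6  0.3 -2. ] M [-0.1  -0.08  0.05] w 0.0219
shift [0.0511 0.0113 0.0022] turn [ 0.0017  0.0092 -0.0254] q [ 14.   5. -41. 109.   4.  68. -32.]
```

{"fn": "servo_tool", "kwargs": {"moves": "0.012 0.004 0 0 0.01 -0.025 1;0.014 0.003 0 0 0 0 1;0.012 0.003 0 0 0 0 1;0.006 0.001 0 0 0 0 1;0 0 0 0 0 0 1"}}

```text
time_s: 15.65
tool_pos: [0.4764, 0.2247, 0.1629]
tool_rot: [179.9, 0.0, 85.7]
force: [-0.3, -0.3, -2.2]
grip_width: 0.0217
```

```bash
python3 d.py .475 .233 .161 86.2; python3 snap.py 8 wrist side top
```

```text
t 15.65 pos [0.4764 0.2247 0.1629] rot [1.7991e+02 2.0000e-02 8.5710e+01] F [-0.3 -0.3 -2.2] M [-0.1  -0.04  0.02] w 0.0217
shift [ 0.0082 -0.0021  0.0019] turn [ 0.003   0.0008 -0.0172] q [ 11.   9. -42. 105.   7.  68. -38.]
15.65 [0.4764 0.2247 0.1629] [1.7991e+02 2.0000e-02 8.5710e+01] q [ 11.   9. -42. 105.   7.  68. -38.]
```

View pics/wrist8.png

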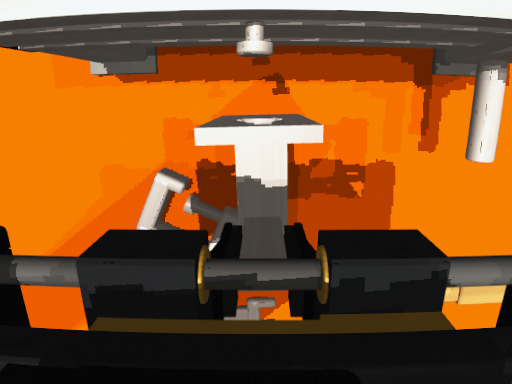

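Run:
```python
import cv2
im=cv2.imread("pics/wrist8.png");cv2.imwrite("pics/crE.png",cv2.resize(im[0:150,180:350],None,fx=4,fy=4,interpolation=cv2.INTER_NEAREST))
```

```text
(no output)
```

View pics/crE.png

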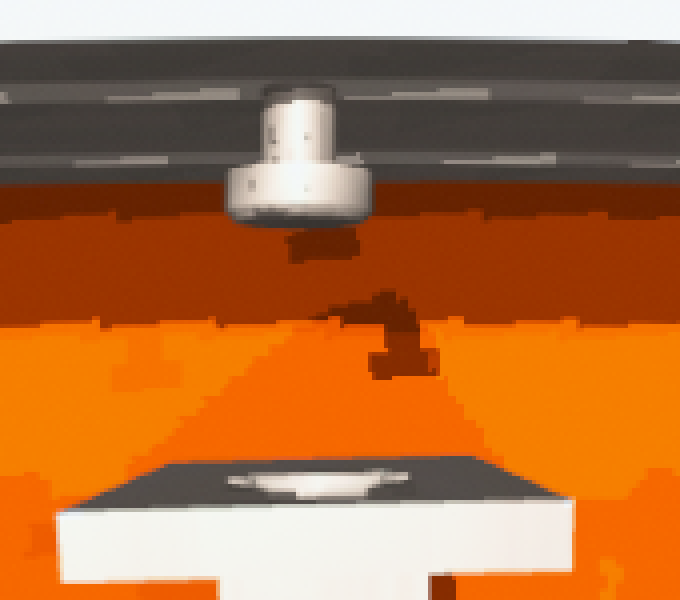

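Run:
```python
from h import *
c=load("wrist8.npz");T=wT(dict(tool_pos=c["pos"],tool_rot=c["rot"]),c)
A=lambda p:np.array(p)/4+[180,0]-.4
Rt=R.from_euler('xyz',c["rot"],degrees=True)
def tl(P): return Rt.inv().apply(P-c["pos"]).round(4)
pl=onz(c,A([(57,510),(573,502),(62,580),(573,573)]),0.198,T);print("plate",pl.round(4).tolist(),tl(pl).tolist())
for z in(.160,):
  s=onz(c,A([(298,170),(262,130),(335,130),(224,190),(373,190),(298,90),(298,222)]),z,T);print("stud",s.round(4).tolist(),tl(s).tolist())
e=onz(c,A([(20,38),(660,38)]),.1825,T);print("rail edge",e, np.degrees(np.arctan2(*(e[1]-e[0])[[1,0]])))
b=onz(c,A([(168,462),(475,457)]),0.113,T);print("bot",tl(b))
c=load("top8.npz");im=c["img"][:,:,::-1];cv2.imwrite("pics/crF.png",cv2.resize(im[110:270,60:200],None,fx=3.7,fy=3.7,interpolation=cv2.INTER_CUBIC))
im=load("side8.npz")["img"][:,:,::-1];cv2.imwrite("pics/crG.png",cv2.resize(im[170:330,80:280],None,fx=3.7,fy=3.7,interpolation=cv2.INTER_CUBIC))
```

```text
plate [[0.4576, 0.2889, 0.198], [0.5014, 0.2863, 0.198], [0.4573, 0.283, 0.198], [0.5012, 0.2802, 0.198]] [[0.0627, -0.0235, -0.0351], [0.0633, 0.0203, -0.0351], [0.0567, -0.0234, -0.0351], [0.0573, 0.0206, -0.0351]]
stud [[0.4798, 0.32, 0.16], [0.4763, 0.3244, 0.16], [0.484, 0.3238, 0.16], [0.4717, 0.3186, 0.16], [0.4876, 0.3174, 0.16], [0.4804, 0.3281, 0.16], [0.4794, 0.3147, 0.16]] [[0.0954, -0.0038, 0.0029], [0.0994, -0.0076, 0.0029], [0.0994, 0.0002, 0.0029], [0.0934, -0.0117, 0.0029], [0.0933, 0.0042, 0.0029], [0.1035, -0.0038, 0.0029], [0.09, -0.0038, 0.0029]]
rail edge [[0.45601906 0.33026705 0.1825    ]
 [0.51351067 0.32599405 0.1825    ]] -4.250623379996335
bot [[ 0.062  -0.0241  0.0499]
 [ 0.0627  0.0206  0.0499]]
```

View pics/crG.png

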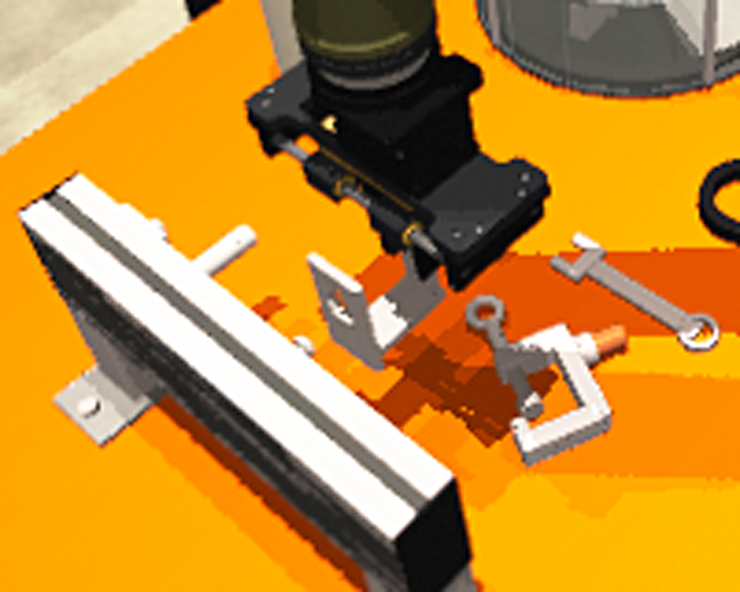

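```bash
python3 d.py .4755 .243 .160 85.2
```

```text
t 15.8 pos [0.4761 0.2227 0.1627] rot [1.7993e+02 1.3000e-01 8.5620e+01] F [-0.3 -0.5 -1.5] M [-0.1  -0.06 -0.  ] w 0.0215
shift [ 0.0202 -0.0022  0.0027] turn [0.0026 0.0044 0.0148] q [ 11.   9. -42. 105.   7.  68. -38.]
```

{"fn": "servo_tool", "kwargs": {"moves": "0.006 -0.002 0.001 0.003 0.004 0.015 1;0.006 0 0.001 0 0 0 1;0.004 0 0.001 0 0 0 1;0.002 0 0 0 0 0 1;0.001 0 0 0 0 0 1"}}

```text
time_s: 16.22
tool_pos: [0.4757, 0.241, 0.1593]
tool_rot: [180.0, 0.1, 84.9]
force: [-0.9, -0.5, -2.4]
grip_width: 0.0213
```

```bash
python3 d.py .476 .248 .160 85.2
```

```text
t 16.22 pos [0.4757 0.241  0.1593] rot [1.800e+02 1.100e-01 8.493e+01] F [-0.9 -0.5 -2.4] M [-0.05 -0.06  0.05] w 0.0213
shift [ 0.007  -0.0003 -0.0007] turn [-0.      0.0039 -0.0094] q [  9.  11. -42. 104.   8.  68. -41.]
```

Very good. One look at the fit before contact.

```bash
python3 snap.py 9 wrist
python3 - <<'E'
import cv2
im=cv2.imread("pics/wrist9.png");cv2.imwrite("pics/crH.png",cv2.resize(im[0:150,180:350],None,fx=4,fy=4,interpolation=cv2.INTER_NEAREST))
E
```

```text
16.22 [0.4757 0.241  0.1593] [1.800e+02 1.100e-01 8.493e+01] q [  9.  11. -42. 104.   8.  68. -41.]
```

View pics/crH.png

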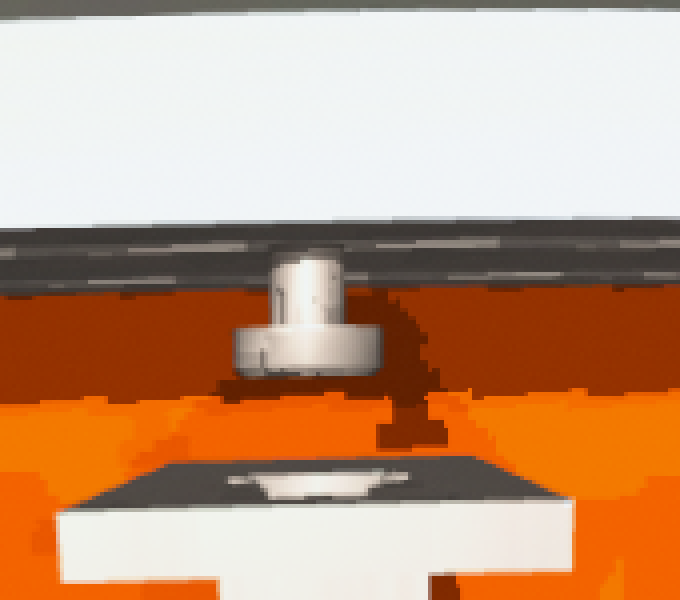

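Run:
```python
from h import *
c=load("wrist9.npz");T=wT(dict(tool_pos=c["pos"],tool_rot=c["rot"]),c)
A=lambda p:np.array(p)/4+[180,0]-.4
Rt=R.from_euler('xyz',c["rot"],degrees=True)
def tl(P): return Rt.inv().apply(P-c["pos"]).round(4)
print(tl(onz(c,A([(57,510),(573,502)]),0.1943,T)),tl(onz(c,A([(271,290),(345,290),(233,350),(383,350),(308,378),(308,250)]),.16,T)))
e=onz(c,A([(5,228),(660,219)]),.1825,T);print(e,np.degrees(np.arctan2(*(e[1]-e[0])[[1,0]])))
```

```text
[[ 0.0627 -0.0235 -0.0351]
 [ 0.0633  0.0203 -0.0351]] [[ 0.0827 -0.0066 -0.0009]
 [ 0.0827  0.0012 -0.0009]
 [ 0.0765 -0.0107 -0.0009]
 [ 0.0765  0.0053 -0.0009]
 [ 0.0736 -0.0027 -0.0009]
 [ 0.0868 -0.0027 -0.0009]]
[[0.45402653 0.33013616 0.1825    ]
 [0.51256185 0.32571352 0.1825    ]] -4.3207753586756805
```

{"fn": "servo_tool", "kwargs": {"moves": "0.003 -0.001 0 0 0 0 1;0.003 0 0 0 0 0 1;0.003 0 0 0 0 0 1;0.002 0 0 0 0 0 1"}}

```text
time_s: 16.6
tool_pos: [0.4757, 0.2526, 0.1593]
tool_rot: [180.0, 0.1, 84.9]
force: [-0.5, 0.4, -1.8]
grip_width: 0.0216
```

```bash
python3 d.py .4768 .255 .160 85.2
```

```text
t 16.6 pos [0.4757 0.2526 0.1593] rot [1.80e+02 1.30e-01 8.49e+01] F [-0.5  0.4 -1.8] M [-0.08 -0.11  0.02] w 0.0216
shift [ 0.0025  0.0009 -0.0007] turn [ 0.0001  0.0047 -0.0106] q [  8.  12. -43. 103.   9.  68. -43.]
```

{"fn": "servo_tool", "kwargs": {"moves": "0.002 0 0 0 0 0 1;0.002 0 0 0 0 0 1"}}

```text
time_s: 16.77
tool_pos: [0.4761, 0.2572, 0.1594]
tool_rot: [180.0, 0.1, 84.9]
force: [0.3, -0.3, -2.2]
grip_width: 0.0215
```

{"fn": "servo_tool", "kwargs": {"moves": "0.002 0 0 0 0 0 1;0.002 0 0 0 0 0 1"}}

```text
time_s: 16.93
tool_pos: [0.4765, 0.2616, 0.1593]
tool_rot: [180.0, 0.1, 84.9]
force: [0.1, -0.1, -2.5]
grip_width: 0.0213
```

```bash
python3 d.py .4768 .263 .160 85.2; python3 snap.py 10 wrist
python3 - <<'E'
import cv2
im=cv2.imread("pics/wrist10.png");cv2.imwrite("pics/crI.png",cv2.resize(im[0:150,180:350],None,fx=4,fy=4,interpolation=cv2.INTER_NEAREST))
E
```

```text
t 16.93 pos [0.4765 0.2616 0.1593] rot [1.7999e+02 1.3000e-01 8.4900e+01] F [ 0.1 -0.1 -2.5] M [-0.05 -0.09  0.04] w 0.0213
shift [ 0.0014  0.0001 -0.0007] turn [ 0.0002  0.0044 -0.0103] q [  7.  12. -43. 103.   9.  69. -44.]
16.93 [0.4765 0.2616 0.1593] [1.7999e+02 1.3000e-01 8.4900e+01] q [  7.  12. -43. 103.   9.  69. -44.]
```

View pics/crI.png

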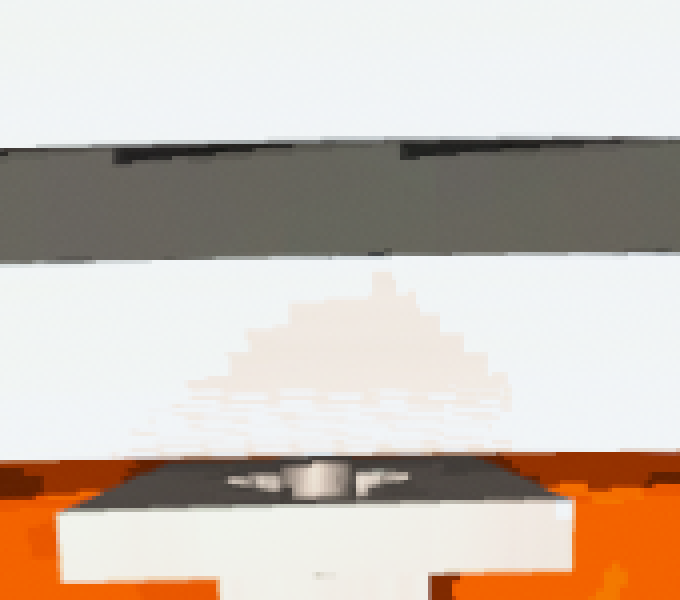

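{"fn": "servo_tool", "kwargs": {"moves": "0.0015 0 0 0 0 0 1;0.001 0 0 0 0 0 1"}}

```text
time_s: 17.15
tool_pos: [0.4767, 0.2648, 0.1593]
tool_rot: [180.0, 0.1, 84.9]
force: [-0.4, 0.2, -1.5]
grip_width: 0.0215
```

{"fn": "servo_tool", "kwargs": {"moves": "0.001 0 0 0 0 0 1;0.001 0 0 0 0 0 1"}}

```text
time_s: 17.32
tool_pos: [0.4767, 0.2653, 0.159]
tool_rot: [-179.9, 0.3, 84.9]
force: [-1.6, -4.4, -0.0]
grip_width: 0.0214
```

{"fn": "servo_tool", "kwargs": {"moves": "0 0 0.003 0 0 0 1;0 0 0.003 0 0 0 1;0 0 0.003 0 0 0 1"}}

```text
time_s: 17.57
tool_pos: [0.4775, 0.2651, 0.15]
tool_rot: [180.0, 0.3, 84.8]
force: [0.2, -1.2, -1.4]
grip_width: 0.0215
```

```bash
python3 d.py .4768 .265 .139 85.2
```

```text
t 17.57 pos [0.4775 0.2651 0.15  ] rot [179.96   0.25  84.83] F [ 0.2 -1.2 -1.4] M [-0.21 -0.05  0.01] w 0.0215
shift [-0.0001 -0.0007  0.011 ] turn [ 0.0014  0.0088 -0.013 ] q [  6.  13. -43. 103.  10.  68. -45.]
```

{"fn": "servo_tool", "kwargs": {"moves": "0 0 0.003 0 0 0 1;0 0 0.003 0 0 0 1;0 0 0.002 0 0 0 1"}}

```text
time_s: 17.82
tool_pos: [0.4773, 0.2651, 0.1406]
tool_rot: [180.0, 0.2, 84.8]
force: [-0.5, -0.5, -1.2]
grip_width: 0.0214
```

{"fn": "servo_tool", "kwargs": {"moves": "0 0 0.001 0 0 0 1;0 0 0.001 0 0 0 1"}}

```text
time_s: 17.98
tool_pos: [0.4772, 0.2652, 0.1384]
tool_rot: [-180.0, 0.2, 84.8]
force: [-2.3, -3.2, 8.5]
grip_width: 0.0217
```

{"fn": "servo_tool", "kwargs": {"moves": "0 0 0.001 0 0 0 1;0 0 0 0 0 0 1"}}

```text
time_s: 18.15
tool_pos: [0.4775, 0.2652, 0.1389]
tool_rot: [180.0, 0.3, 84.8]
force: [-1.9, -1.8, 0.2]
grip_width: 0.0216
```

```bash
python3 d.py .4768 .265 .139 85.2; python3 snap.py 11 wrist side
```

```text
t 18.15 pos [0.4775 0.2652 0.1389] rot [179.97   0.27  84.82] F [-1.9 -1.8  0.2] M [-0.36  0.18  0.08] w 0.0216
shift [-0.0003 -0.0007 -0.0001] turn [ 0.0009  0.0095 -0.0132] q [  6.  14. -43. 103.  11.  67. -45.]
18.15 [0.4775 0.2652 0.1389] [179.97   0.27  84.82] q [  6.  14. -43. 103.  11.  67. -45.]
```

View pics/wrist11.png

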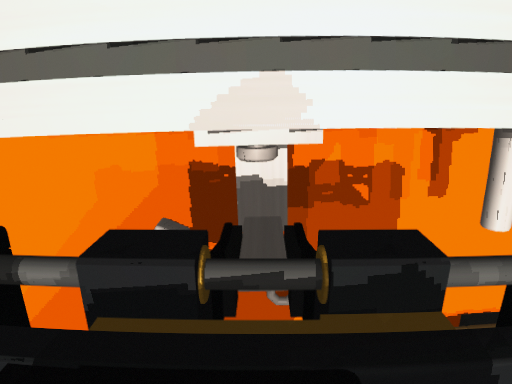

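{"fn": "servo_tool", "kwargs": {"moves": "0 0 0.0005 0 0 0 -0.4;0 0 0.0005 0 0 0 -0.4;0 0 0.0005 0 0 0 -0.4;0 0 0 0 0 0 -0.4;0 0 0 0 0 0 -0.4;0 0 0 0 0 0 -0.4"}}

```text
time_s: 18.75
tool_pos: [0.4782, 0.2671, 0.1373]
tool_rot: [179.8, 0.1, 84.9]
force: [0.1, 1.0, 0.1]
grip_width: 0.0533
```

```bash
python3 d.py .4768 .265 .25 85.2
```

```text
t 18.75 pos [0.4782 0.2671 0.1373] rot [1.7984e+02 6.0000e-02 8.4870e+01] F [0.1 1.  0.1] M [-0.01 -0.07 -0.01] w 0.0533
shift [-0.0023 -0.0009 -0.1127] turn [ 0.0054  0.0021 -0.0114] q [  6.  14. -43. 104.  11.  66. -45.]
```

{"fn": "servo_tool", "kwargs": {"moves": "0 0 -0.015 0 0 0 -0.4;0 0 -0.03 0 0 0 -0.4;0 0 -0.035 0 0 0 -0.4;0 0 -0.035 0 0 0 -0.4;0 0 -0.02 0 0 0 -0.4;-0.03 0 0 0 0 0 -0.4;-0.035 0 0 0 0 0 -0.4;-0.035 0 0 0 0 0 -0.4;-0.02 0 0 0 0 0 -0.4;0 0 0 0 0 0 -0.4;0 0 0 0 0 0 -0.4"}}

```text
time_s: 19.67
tool_pos: [0.4661, 0.1459, 0.2786]
tool_rot: [179.8, -0.1, 85.3]
force: [-0.2, 0.8, 0.4]
grip_width: 0.0612
```

```bash
python3 snap.py 12 wrist side top
python3 - <<'E'
import cv2
im=cv2.imread("pics/side12.png");cv2.imwrite("pics/crJ.png",cv2.resize(im[180:330,70:270],None,fx=3.7,fy=3.7,interpolation=cv2.INTER_CUBIC))
E
```

```text
19.67 [0.4661 0.1459 0.2786] [ 1.7982e+02 -9.0000e-02  8.5260e+01] q [ 18.  -2. -37. 100.  -1.  81. -24.]
```

View pics/wrist12.png

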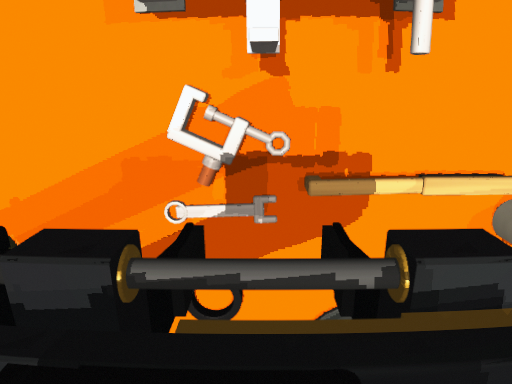

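View pics/crJ.png

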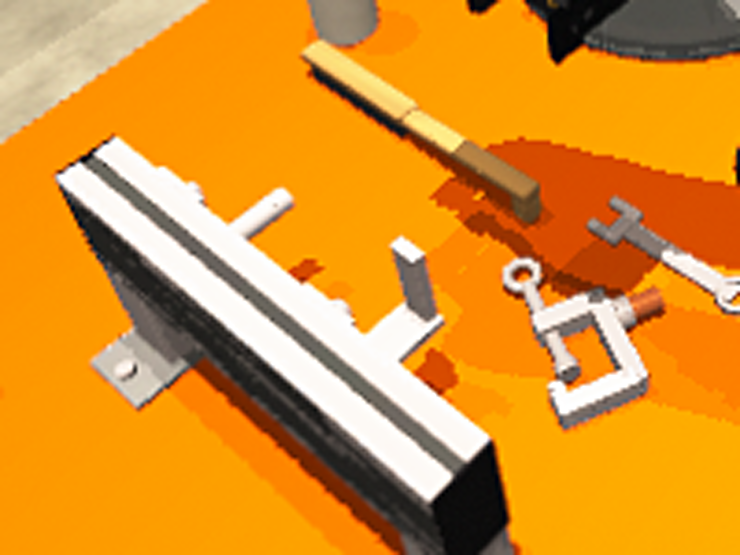

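View pics/top12.png

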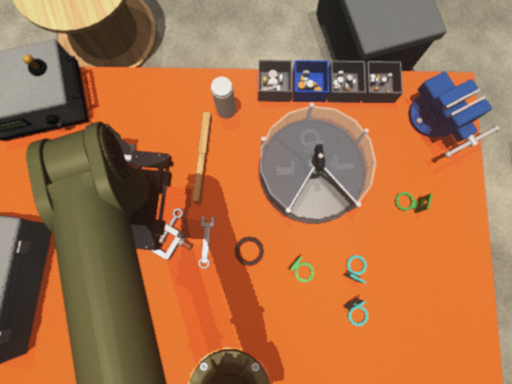

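```bash
python3 - <<'E'
from h import *
w=load("wrist12.npz");T=wT(dict(tool_pos=w["pos"],tool_rot=w["rot"]),w);s=load("side12.npz")
o1,v1=ray(w,[(263.5,45.5)],T);o2,v2=ray(s,[(408/3.7+70-.4,244/3.7+180-.4)])
a=np.c_[v1[0],-v2[0]];k=np.linalg.lstsq(a,o2-o1,rcond=None)[0]
p=o1+k[0]*v1[0];q=o2+k[1]*v2[0];print(p,q)
print(onz(w,[(263.5,45.5)],.164,T), onz(s,[(408/3.7+70-.4,244/3.7+180-.4)],.164))
e=[(248,40),(279,40)];print(onz(w,e,.164,T))
E
grep -c . h.py; python3 d.py .46 .14 .27 85
```

```text
[0.4760318  0.25534336 0.16002173] [0.47934115 0.25884021 0.16055388]
[[0.4759661  0.25480012 0.164     ]] [[0.47706763 0.2604674  0.164     ]]
[[0.46491944 0.25962403 0.164     ]
 [0.48765875 0.25774882 0.164     ]]
20
t 19.82 pos [0.4659 0.1478 0.2783] rot [ 1.7987e+02 -1.2000e-01  8.5470e+01] F [-0.2 -0.7  0.3] M [-0.04 -0.13 -0.  ] w 0.0609
shift [-0.0082 -0.0053  0.0083] turn [ 0.0045 -0.0043  0.0164] q [ 18.  -1. -38. 100.  -1.  81. -24.]
```

```bash
python3 snap.py 13 wrist
python3 - <<'E'
import cv2
im=cv2.imread("pics/wrist13.png");cv2.imwrite("pics/crK.png",cv2.resize(im[0:100,190:340],None,fx=5,fy=5,interpolation=cv2.INTER_NEAREST))
E
```

```text
19.82 [0.4659 0.1478 0.2783] [ 1.7987e+02 -1.2000e-01  8.5470e+01] q [ 18.  -1. -38. 100.  -1.  81. -24.]
```

View pics/crK.png

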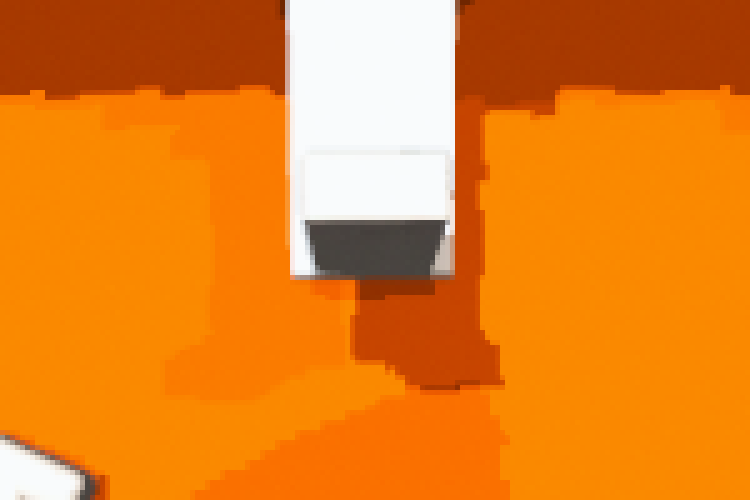

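Run:
```python
from h import *
w=load("wrist13.npz");T=wT(dict(tool_pos=w["pos"],tool_rot=w["rot"]),w);s=load("side12.npz")
A=lambda p:np.array(p)/5+[190,0]-.4
P=onz(w,A([(376,186),(303,220),(446,220),(303,152),(448,152)]),.164,T);print(P.round(4));print(np.linalg.norm(P[1]-P[2]),np.linalg.norm(P[1]-P[3]))
v=P[2]-P[1];print(np.degrees(np.arctan2(v[1],v[0])))
o1,v1=ray(w,A([(376,186)]),T);o2,v2=ray(s,[(408/3.7+70-.4,244/3.7+180-.4)])
k=np.linalg.lstsq(np.c_[v1[0],-v2[0]],o2-o1,rcond=None)[0];print(o1+k[0]*v1[0],o2+k[1]*v2[0])
b=onz(w,A([(318,272),(432,272)]),.097,T);print("bottom front",b)
```

```text
[[0.4767 0.2628 0.164 ]
 [0.4656 0.2589 0.164 ]
 [0.4866 0.2572 0.164 ]
 [0.4664 0.2684 0.164 ]
 [0.4876 0.2667 0.164 ]]
0.021072320699717123 0.009543751096488102
-4.49669501800899
[0.47664448 0.26242974 0.16627323] [0.47568348 0.26145805 0.16609804]
bottom front [[0.4661519  0.25920463 0.097     ]
 [0.48723809 0.25754497 0.097     ]]
```

```bash
python3 -c "
from cell import env
print(env.sign_off())"
```

```text
the job is handed in; nothing more can be done
None
```

The big J-hook is hanging on the free stud, released, and I handed the job in at about 20 s of the 72 s allowed.

**What I did**
- I turned the bin about 174° clockwise by its knob, which brought the hook into the opening at about 185.5°, roughly on the opening's centre line.
- I gripped the hook by its tip, lifted it out, and lined it up with the stud as seen by the wrist camera, about 2–3 mm from where the pads would have put it.
- I passed the keyhole over the stud head without contact force, touched the rail with about 4 N, then slid the hook down about 21 mm. The slot end met the neck with about 8 N.

**What the last checks showed**
- **Hook:** the stud head stands in front of the plate. The tip is where a flat, locked hook should put it, about 64 mm off the rail face. It is upright and square to the rail within about 1°.
- **Height:** the two-camera estimate of the tip's top came out 2 mm above the expected 164 mm. That is within calibration error, and the arm's own height when the hook bottomed out matched the expected 139 mm to within 1 mm.
- **Rest of the scene:** the top view shows the other three hangers still in the bin and the bench items apparently where they were. I judged these by eye and did not measure them. The arm is clear of everything.

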